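# Centre the sample dish on its narrow stand

## Task

The small white dish sits off-centre on its narrow metal stand and could easily tip off. Push it lightly from the side with the fingertips until it stands centred and steady on the stand, without gripping or lifting it and without shifting the stand. Leave the muffin on the other stand and everything else alone, and end with the hand clear.

Things in the scene. Friction and masses are not known exactly. Their poses are not given: they have to be found in the camera images.
- dish: small white round ramekin: 82 mm across the rim, foot 75 mm, 48 mm high, 0.18 kg. Origin: centre of its underside, 60 mm above the worktop. Loose on the stand, 14 to 24 mm off-centre toward the robot (within 65 degrees of straight). Tips off if its centre is over 32 mm from the stand's axis or its rim is pressed down. Slides at a 1 to 3 N side push, stops with it.
- stand: the dark metal stand that carries the dish: turned, 60 mm high, flat round top 64 mm across, thin stem, round foot 88 mm across. It stands loose on the worktop, about 0.8 kg. Origin on its axis at the underside of the foot, z up; the top is at 60 mm along z.
- muffin: bystander: chocolate muffin in a paper case, 93 mm across and 100 mm high, centred on the second stand (top 160 mm above the worktop). Origin at the centre of its underside.
- muffin_stand: bystander: second stand, same shape and size as the first, carrying the muffin. Origin on its axis at the underside of its foot. It stands to the left or right of the first stand, 260 to 500 mm away.
- glass_face (a point): fixed upright glass pane close behind the stands, between them and the pastries: parallel to the y axis, from y = -0.38 to beyond the left end, its face toward the robot at x = 0.526, 555 mm high. Keep the hand and wrist on the robot's side of it. The worktop's front edge is at x = 0.42. This point lies on that face at the worktop's height, at y = 0.
- tape: bystander: roll of tape lying flat between the two stands, 76 mm across, 18 mm high. Origin at the centre of its underside.
- shaker: bystander: white sugar shaker standing at the left end of the work area, 67 mm across, 114 mm high. Origin at the centre of its underside.
- tongs: bystander: pastry tongs lying flat at the right end of the work area, 49 x 239 x 24 mm, long along their y axis. Origin at the centre of the underside.
Mind the look-alikes: they are no part of the job. What is shaped like the dish but red is not meant.

How it is judged (in metres and radians):
At the end, for the whole second after the job is handed in: The dish stands upright and at rest on top of its stand, its centre within 7 mm of the stand's axis; the stand is upright, at rest and within 15 mm of where it stood (horizontal distance between dish and stand below 0.007 m and z of dish in the frame of stand between 0.056 and 0.064 m and angle between each of dish, stand's own z axis and vertical below 0.05 rad and linear speed of each of dish, stand below 0.01 m/s and distance of stand from where it was at the start of the episode below 0.015 m); the robot touches nothing.
It fails at once if the dish is gripped or pushed hard (more than 12 N) (contact force between any of the fingers, the arm and dish above 12 N).
It fails at once if the dish is lifted more than 8 mm off the stand's top (height (world z) of dish above 0.068 m).
It fails at once if the dish tips (more than 0.2 rad) or falls off (angle between dish's own z axis and vertical above 0.2 rad or height (world z) of dish below 0.05 m).
It fails at once if the stand is shifted more than 15 mm or tipped (distance of stand from where it was at the start of the episode above 0.015 m or angle between stand's own z axis and vertical above 0.15 rad).
It fails at once if the muffin, its stand, the tape, the shaker or the tongs is disturbed (more than 15 mm) (distance of any of muffin, muffin_stand, tape, shaker, tongs from where it was at the start of the episode above 0.015 m).
It also fails if it takes over 48 s, if anything falls off the work surface, if the arm or the gripper's body presses on something with over 40 N, if the wrist force passes 120 N, or if a joint passes its speed limit or range.

## Robot

A 6-joint arm with a two-finger parallel gripper is mounted at the origin on a cart in front of the work surface, level with it; the furniture and walls round the work are solid. World frame = base frame: x ahead of the robot, y to its left, z up, the work surface at z = 0. Lengths are in mm, angles in degrees, forces in N, time in s.
With the tool pointing down it reaches from about 325 to 925 mm from the base axis. Payload 3.1 kg.
Tool frame: the origin (TCP) lies at the very end of the fingers, on their centre line; the grasp point (between the pads) lies grasp_offset behind it (grasp_offset is the distance from the TCP to the grasp point, in mm); z points along the fingers, y is the line along which they close (so a half turn about z gives the same grasp; the last joint's range is limited). The gripper opens to 85 mm and grips with 20 to 120 N. Pads are 22 mm wide; open, the fingers measure 114 mm over their backs; the gripper's body (76 mm by 85 mm) begins 54 mm behind the grasp point. The pads swing forward as they close: fully open they stand 13 mm farther back than shut.
Start: joints at [-83.606, 12.427, 92.441, -0, 75.132, -6.429], TCP at [138.731, -609.42, 231.3] pointing down, gripper open.
Joint ranges: [-157.48, 157.48], [-44.54, 120.13], [17.64, 146.25], [-64.5, 244.5], [7.68, 150.69], [-147.95, 147.95]. Speed limits (degrees/s): [159.86, 159.86, 180, 180, 180, 180].

## Interface

Orientations are given as [roll, pitch, yaw] about the fixed x, y, z axes, in that order (R = Rz(yaw) Ry(pitch) Rx(roll)).
In Python, from station import * gives the robot as it stands. Calls block until the motion is done:
- goto(position, orientation): joint-space move of the TCP to a pose.
- move_l(position, attitude=None, speed=150): straight line of the TCP; attitude=None keeps the orientation; speed is the mean speed in mm/s.
- move_j(angles): joint-space move.
- grip(opening, squeeze=None): finger opening in mm; squeeze is the grip in N (None keeps the last); returns when the fingers have stopped.
- wait(seconds).
- solve_ik(position, orientation): joint angles nearest the present ones, or None.
- get_obs(): the state.
- get_image(name): name is "side" or "top" or "wrist"; returns the picture (480x640x3 uint8, red, green, blue); there is no depth.
- get_calibration(name): a dict with "fx", "fy", "cx", "cy" (pixels), "R" (3x3) and "t" (3): a world point X has camera coordinates R X + t; the wrist camera has in their place "mount" (4x4, takes a point from camera to tool coordinates, whose origin is the TCP and whose axes are the flange's). Camera axes: x right, y down, z forward; pixel columns grow to the right and rows downward; lengths in mm; the calibration is good to about 2 mm. A picture is of the moment at which its call begins: read the wrist's pose just before it. get_calibration takes no time and is no camera call.
A pose or a line that the arm cannot do raises Unreachable and nothing moves.
- sign_off(): hands the job in; it is judged then, once.
Trained networks look in the newest picture that a camera, given by its name, has taken for a name from the list of things; names that differ only in an ending like _2 or _b are one class to them, and where a whole thing is asked for, a point or a joint stands for the part that bears it (a point fixed in the world has none). Each returns a list of dicts, best first, with "score" (0 to 1); they miss things now and then, are a little off and sometimes report something else, mostly with a low value. They report only what shows in the picture. A call takes as long as a camera call. They do not tell look-alikes from the thing itself.
- spot_in(name, camera): "extent" ([centre column, centre row, width, height] in pixels, round what is visible of it).
- regions_of(name, camera): "region" (480x640 bool, what is visible of it) and "extent" ([centre column, centre row, width, height] in pixels, round what is visible of it).
The state is a dict: "t": time; "joint_pos": joint angles; "qvel": joint speeds; "effort": joint torques, N m; "tcp_pos": TCP position; "ee_rot": TCP orientation; "wrist_force": force on the tool from outside, world axes, zero at the start; "moment": the same for the moment, N m; "grip_width": finger opening in mm; "grip_force": force on a finger pad.
Only numpy, scipy, OpenCV 4.12 (cv2) and the standard library are available. Lean on these libraries where they do the work, as an engineer would, in place of code of your own. Each camera call takes 0.05 s, during which the arm holds its last target. There are 200 camera calls.

## Working session

There is one attempt and no reset: what is moved stays moved. The work goes in short steps, each a Python script; the robot and the scene stay as the last script left them, time stands still between calls to the robot, and variables do not carry over. Pictures are saved under pics/ and viewed, at most 10 in all, crops included, and the job is handed in when it is done.

```bash
mkdir -p pics; ls; python3 - <<'E'
from station import *
import cv2, numpy as np
o=get_obs(); print(o)
ims=[]
for c in ["side","top"]:
    im=get_image(c); cv2.imwrite(f"pics/{c}0.png",im[:,:,::-1])
    k=get_calibration(c); print(c,k)
    for n in ["dish","stand","muffin","tape"]:
        print(n,[(round(d["score"],2),[round(float(v),1) for v in d["extent"]]) for d in spot_in(n,c)])
print(get_calibration("wrist"))
E
```

```text
pics
{'t': 0.0, 'joint_pos': array([-8.36052474e+01,  1.24775842e+01,  9.25298113e+01,  1.78718477e-04,
        7.51341698e+01, -6.42862026e+00]), 'qvel': array([-0.14241192, -0.06478301, -0.02805284, -0.05242583,  0.05386825,
        0.21184865]), 'effort': array([-2.55493964e-03, -3.96847844e+01, -3.03855407e+01, -2.60295174e-04,
        9.73461661e-03, -2.81707287e-06]), 'tcp_pos': array([ 138.64473879, -608.5693808 ,  229.94721015]), 'ee_rot': array([-1.79859344e+02, -1.60219163e-02,  1.28233071e+01]), 'wrist_force': array([-0.54801951, -0.61109125, -0.64553421]), 'moment': array([ 0.02430295, -0.00774102,  0.01434666]), 'grip_force': 0.0, 'grip_width': 85.30052675467937}
side {'fx': 539.5535607120634, 'fy': 539.5535607120634, 'cx': 323.7738458057678, 'cy': 237.39844545978434, 'R': array([[ 0.98011567, -0.19764095, -0.01764467],
       [-0.12808884, -0.56226501, -0.81697693],
       [ 0.15154712,  0.80299197, -0.57640035]]), 't': array([-495.48061132,   53.14175502, 1690.4004289 ])}
dish [(0.86, [320.8, 259.0, 26.4, 32.7]), (0.75, [377.8, 392.3, 35.6, 43.0])]
stand [(0.91, [324.7
[... 388 characters left out ...]
      [ 0.45175813,  0.12528783, -0.88329924]]), 't': array([-223.86584591,  435.69177841, 1824.92257671])}
dish [(0.83, [492.4, 278.1, 25.6, 26.4]), (0.75, [368.4, 247.6, 20.3, 18.5])]
stand []
muffin [(0.62, [247.2, 214.2, 19.9, 31.4])]
tape []
{'fx': 400.38040350676437, 'fy': 400.38040350676437, 'cx': 316.5726057616888, 'cy': 236.9489363040386, 'mount': array([[ 4.51322747e-04, -9.51356874e-01, -3.08090725e-01,
         7.87512347e+01],
       [ 9.99999641e-01,  2.08597594e-04,  8.20770669e-04,
        -5.94026650e-02],
       [-7.16578834e-04, -3.08090985e-01,  9.51356627e-01,
        -1.43987439e+02],
       [ 0.00000000e+00,  0.00000000e+00,  0.00000000e+00,
         1.00000000e+00]])}
```

View pics/side0.png

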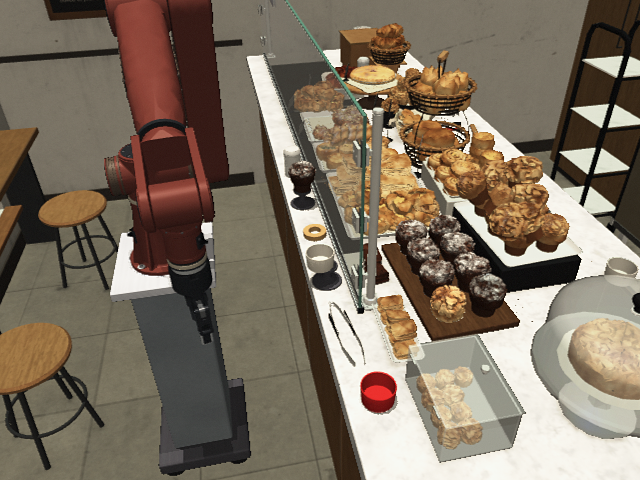

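View pics/top0.png

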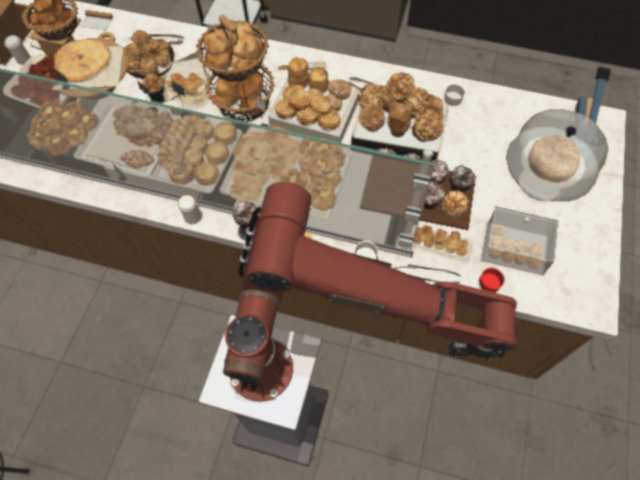

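Candidates for the dish are the white ramekin in the side view at (320,259), which is (367,247) in the top view; the red look-alike at side (378,392), top (492,280); and a pale cup among the pastries at side (620,267), top (454,93). I choose the white one on the dark stand near the glass, next to the tape (315,232). The muffin is at (303,177).

```bash
cat > h.py <<'E'
from station import *
import cv2, numpy as np
from scipy.spatial.transform import Rotation as Ro
def rays(cam,uv,obs=None):
    k=get_calibration(cam); uv=np.atleast_2d(uv).astype(float)
    d=np.c_[(uv[:,0]-k["cx"])/k["fx"],(uv[:,1]-k["cy"])/k["fy"],np.ones(len(uv))]
    if "R" in k: R,t=k["R"],k["t"]; return -R.T@t, d@R
    M=k["mount"]; A=Ro.from_euler("xyz",obs["ee_rot"],degrees=True).as_matrix()
    return obs["tcp_pos"]+A@M[:3,3], d@(A@M[:3,:3]).T
def at_z(cam,uv,z,obs=None):
    o,d=rays(cam,uv,obs); return o+d*((z-o[2])/d[:,2])[:,None]
def att(yaw,tilt):  # tool pointing down, fingertips leaning toward heading yaw by tilt
    # tool x = heading, z = down tilted forward
    c,s=np.cos(np.radians(yaw)),np.sin(np.radians(yaw)); h=np.array([c,s,0]);z=np.array([0,0,1.])
    T=np.radians(tilt); tz=-z*np.cos(T)+h*np.sin(T); tx=h*np.cos(T)+z*np.sin(T); ty=np.cross(tz,tx)
    return Ro.from_matrix(np.c_[tx,ty,tz]).as_euler("xyz",degrees=True)
E
python3 - <<'E'
from h import *
print("dish side",at_z("side",(320.8,259),84)," top",at_z("top",(368.4,247.6),90))
print("muffin side",at_z("side",(303.5,177.6),210),"tape",at_z("side",(315.9,232.7),9), "red",at_z("side",(378,392),24))
d=at_z("side",(320.8,259),84)[0]
for yaw in (-40,0,40):
  for T in (0,15,30,45):
    h=np.array([np.cos(np.radians(yaw)),np.sin(np.radians(yaw)),0])
    for b,z in ((50,70),(90,70),(90,180),(60,230)):
        p=d-h*b; p[2]=z; q=solve_ik(p,att(yaw,T)); print(yaw,T,b,z,None if q is None else np.round(q))
E
```

```text
dish side [[ 450.44870585 -238.30742766   84.        ]]  top [[ 478.36141519 -240.81574255   90.        ]]
muffin side [[448.55876213  11.80327466 210.        ]] tape [[479.4150509   -0.56046355   9.        ]] red [[ 494.98345947 -671.11458672   24.        ]]
-40 0 50 70 [-35.   5. 121.  -0.  55.  95.]
-40 0 90 70 [-35.  -0. 126.  -0.  54.  95.]
-40 0 90 180 [-35. -10. 121.  -0.  69.  95.]
-40 0 60 230 [-35. -10. 115.  -0.  75.  95.]
-40 15 50 70 [-34.  -4. 131.  -2.  38.  97.]
-40 15 90 70 [-34.  -9. 136.  -3.  39.  98.]
-40 15 90 180 [-34. -21. 131.  -2.  56.  97.]
-40 15 60 230 [-34. -20. 124.  -2.  61.  96.]
-40 30 50 70 [-33. -10. 140. -10.  20. 106.]
-40 30 90 70 [-32. -16. 145. -11.  22. 107.]
-40 30 90 180 [-32. -32. 141.  -6.  42. 102.]
-40 30 60 230 [-33. -30. 134.  -5.  46. 100.]
-40 45 50 70 None
-40 45 90 70 None
-40 45 90 180 None
-40 45 60 230 [-31. -39. 144. -13.  31. 107.]
0 0 50 70 [-39.   5. 120.  -0.  55.  51.]
0 0 90 70 [-43.   1. 125.  -0.  54.  47.]
0 0 90 180 [-43.  -9. 120.  -0.  69.  47.]
0 0 60 230 [-40.  -9. 114.  -0.  74.  50.]
0 15 50 70 [-47.  -2. 129. 
[... 502 characters left out ...]
 70 [-41.   8. 117.  -0.  55.   9.]
40 0 90 70 [-46.   7. 118.  -0.  55.   4.]
40 0 90 180 [-46.  -2. 114.  -0.  68.   4.]
40 0 60 230 [-43.  -4. 110.  -0.  74.   7.]
40 15 50 70 [-51.   7. 119.  18.  55. -12.]
40 15 90 70 [-56.   7. 119.  18.  56. -16.]
40 15 90 180 [-56.  -3. 116.  16.  69. -12.]
40 15 60 230 [-52.  -6. 113.  16.  74.  -7.]
40 30 50 70 [-60.  10. 120.  35.  60. -30.]
40 30 90 70 [-65.  11. 120.  33.  62. -34.]
40 30 90 180 [-65.  -0. 117.  30.  74. -26.]
40 30 60 230 [-61.  -4. 115.  30.  78. -20.]
40 45 50 70 [-67.  17. 119.  46.  69. -45.]
40 45 90 70 [-72.  17. 118.  44.  71. -47.]
40 45 90 180 [-72.   5. 117.  42.  81. -38.]
40 45 60 230 [-68.   0. 116.  42.  83. -31.]
```

```bash
python3 - <<'E'
from h import *
import pickle
out=[]
for i,(p,y,T) in enumerate([((350,-260,230),0,25),((370,-200,170),0,25)]):
    goto(list(p),list(att(y,T))); wait(0.4)
    o=get_obs(); im=get_image("wrist"); cv2.imwrite(f"pics/w{i}.png",im[:,:,::-1])
    rec={"o":o,"im":im}
    for n in ["dish","stand"]:
        r=regions_of(n,"wrist"); rec[n]=r
        print(i,n,[(round(d["score"],2),np.round(d["extent"]), at_z("wrist",d["extent"][:2],108 if n=="dish" else 60,o)[0].round()) for d in r])
    out.append(rec)
    print(o["t"],o["tcp_pos"],o["wrist_force"])
pickle.dump(out,open("v.pkl","wb"))
E
```

```text
0 dish [(0.94, array([280., 169., 115., 116.]), array([ 447., -234.,  108.]))]
0 stand [(0.75, array([325., 196.,  24.,  34.]), array([ 438., -268.,   60.]))]
2.4 [ 349.95038603 -260.29530257  229.98115301] [ 0.060463   -1.37851123  0.69203568]
1 dish [(0.98, array([374., 172., 144., 143.]), array([ 448., -235.,  108.]))]
1 stand []
3.3917 [ 370.22513222 -201.02658631  170.86175135] [ 0.01832509 -0.60986903  0.07692296]
```

View pics/w0.png

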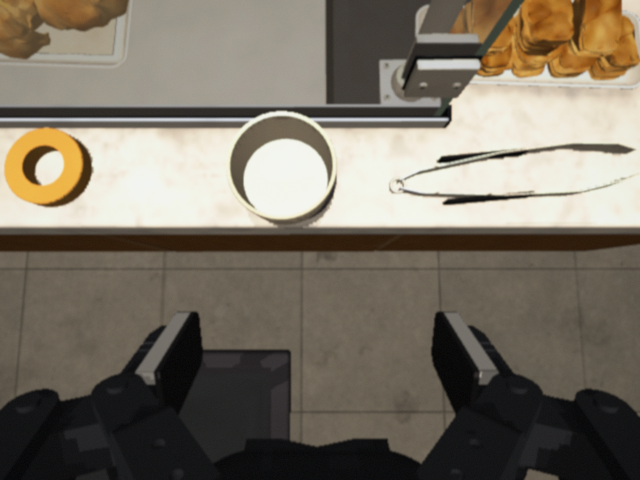

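View pics/w1.png

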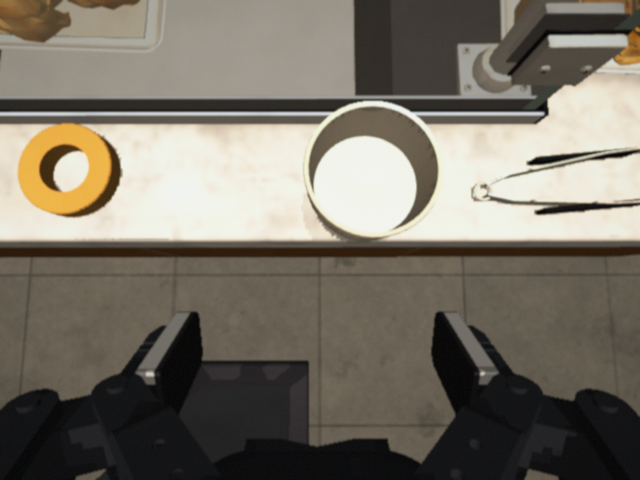

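The ramekin is white, at (282,167) in w0 and (371,170) in w1. It hides its stand from above, the tape lies left of it and the tongs right. I need a lower, more oblique view to see the stand.

```bash
python3 - <<'E'
from h import *
k=get_calibration("wrist");M=k["mount"]
for yaw in (-60,-45,-30,0,30,45,60):
  for T in (50,60,70,80):
    A=Ro.from_euler("xyz",att(yaw,T),degrees=True).as_matrix()
    h=np.array([np.cos(np.radians(yaw)),np.sin(np.radians(yaw)),0])
    best=[]
    for dist in (200,250,300):   # camera distance from target, aimed slightly
      fw=A@M[:3,:3]@np.array([0,-0.1,1])
      cam=np.array([455,-237,40])-fw/np.linalg.norm(fw)*dist
      p=cam-A@M[:3,3]
      gap=[(np.array([455,-237])-p[:2])@h[:2]]
      q=solve_ik(p,att(yaw,T))
      if q is not None and p[0]<385: best.append((dist,p.round().tolist(),np.round(q).tolist()))
    for b in best: print(yaw,T,*b)
E
```

```text
-45 80 250 [382.0, -164.0, 31.0] [-8.0, 43.0, 146.0, 217.0, 87.0, -84.0]
0 70 250 [352.0, -237.0, 49.0] [-91.0, 23.0, 145.0, 85.0, 71.0, -77.0]
0 80 250 [352.0, -237.0, 31.0] [-94.0, 40.0, 140.0, 86.0, 80.0, -90.0]
0 80 300 [305.0, -237.0, 50.0] [-106.0, 36.0, 142.0, 74.0, 81.0, -88.0]
30 50 250 [374.0, -284.0, 84.0] [-76.0, 13.0, 125.0, 51.0, 70.0, -47.0]
30 50 300 [347.0, -299.0, 124.0] [-80.0, 9.0, 124.0, 48.0, 76.0, -45.0]
30 60 250 [368.0, -287.0, 67.0] [-81.0, 22.0, 123.0, 57.0, 76.0, -57.0]
30 60 300 [336.0, -305.0, 101.0] [-85.0, 18.0, 123.0, 53.0, 81.0, -55.0]
30 70 250 [366.0, -289.0, 49.0] [-84.0, 32.0, 121.0, 60.0, 82.0, -65.0]
30 70 300 [329.0, -310.0, 76.0] [-89.0, 29.0, 120.0, 56.0, 86.0, -63.0]
30 80 250 [365.0, -289.0, 31.0] [-85.0, 43.0, 117.0, 63.0, 89.0, -72.0]
30 80 300 [325.0, -312.0, 50.0] [-91.0, 41.0, 116.0, 58.0, 92.0, -70.0]
45 50 300 [367.0, -325.0, 124.0] [-75.0, 18.0, 112.0, 42.0, 83.0, -48.0]
45 60 250 [384.0, -308.0, 67.0] [-76.0, 29.0, 111.0, 48.0, 84.0, -57.0]
45 60 300 [358.0, -334.0, 101.0] [-79.0, 27.0, 110.0, 46.0, 88.0, -55.0]
45 70 250 [382.0, -310.0, 49.0] [-78.0, 38.0, 108.0, 52.0, 90.0, -62.0]
45 70 300 [352.0, -340.0, 76.0] [-82.0, 36.0, 106.0, 49.0, 94.0, -61.0]
45 80 250 [382.0, -310.0, 31.0] [-79.0, 47.0, 104.0, 55.0, 96.0, -67.0]
45 80 300 [349.0, -343.0, 50.0] [-83.0, 46.0, 102.0, 52.0, 100.0, -65.0]
60 70 300 [382.0, -363.0, 76.0] [-75.0, 43.0, 93.0, 43.0, 102.0, -60.0]
60 80 300 [380.0, -366.0, 50.0] [-76.0, 52.0, 89.0, 46.0, 108.0, -62.0]
```

```bash
python3 - <<'E'
from h import *
import pickle
out=pickle.load(open("v.pkl","rb"))
goto([330,-290,170],list(att(20,40)))
for i,(p,y,T) in enumerate([((329,-310,76),30,70),((382,-363,76),60,70)],2):
    goto(list(p),list(att(y,T))); wait(0.4)
    o=get_obs(); im=get_image("wrist"); cv2.imwrite(f"pics/w{i}.png",im[:,:,::-1])
    rec={"o":o,"im":im}
    for n in ["dish","stand"]:
        r=regions_of(n,"wrist"); rec[n]=r
        print(i,n,[(round(d["score"],2),np.round(d["extent"])) for d in r])
    out.append(rec)
    print(o["t"],o["tcp_pos"],o["wrist_force"])
pickle.dump(out,open("v.pkl","wb"))
cv2.imwrite("pics/w23.png",np.hstack([cv2.resize(r["im"][:,:,::-1],(400,300)) for r in out[2:]]))
E
```

```text
2 dish [(0.78, array([308., 145., 131., 120.]))]
2 stand [(0.64, array([326., 214., 106.,  96.]))]
5.5667 [ 329.23137511 -310.22877585   76.86512669] [-0.09263157 -0.74698248 -0.07345877]
3 dish [(0.95, array([309., 144., 130., 117.]))]
3 stand [(0.7, array([333., 210., 108., 109.]))]
6.6417 [ 381.22604756 -362.63051735   76.10294555] [ 0.44903199 -0.22793086 -0.96327049]
```

View pics/w23.png

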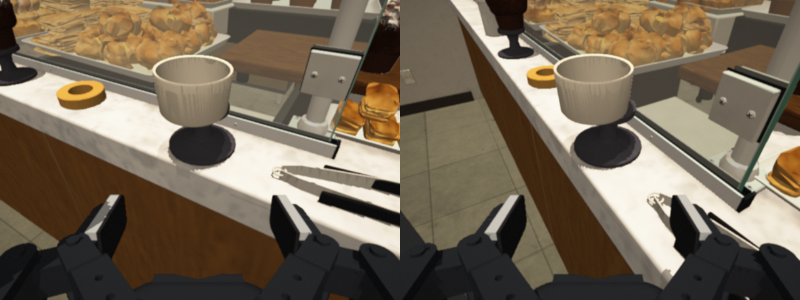

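Both oblique views show the white ramekin on the dark stand, with its foot visible at full-size (404,290) and (412,290). The dish is visibly shifted toward the robot. Next I fit the silhouettes.

```bash
cat > fit.py <<'E'
from h import *
from scipy.optimize import minimize
a=np.linspace(0,2*np.pi,72,endpoint=False)
def proj(P,o):
    k=get_calibration("wrist");M=k["mount"];A=Ro.from_euler("xyz",o["ee_rot"],degrees=True).as_matrix()
    R=(A@M[:3,:3]);c=o["tcp_pos"]+A@M[:3,3];q=(P-c)@R
    return np.c_[q[:,0]/q[:,2]*k["fx"]+k["cx"],q[:,1]/q[:,2]*k["fy"]+k["cy"]]
S=8
def hull(rings,xy,o):
    P=np.vstack([np.c_[xy[0]+r*np.cos(a),xy[1]+r*np.sin(a),0*a+z] for r,z in rings])
    h=cv2.convexHull(proj(P,o).astype(np.float32)); m=np.zeros((480,640),np.uint8)
    cv2.fillConvexPoly(m,np.round(h*2**S).astype(np.int32),1,cv2.LINE_8,S); return m>0
def dishm(xy,o,dz=0): return hull([(41,108+dz),(37.5,60+dz)],xy,o)
def standm(xy,o,dxy):
    return (hull([(44,0),(43,5)],xy,o)|hull([(32,60),(32,55)],xy,o)|hull([(10,5),(8,55)],xy,o))&~dishm(dxy,o)
iou=lambda A,B:(A&B).sum()/(A|B).sum()
def best(f,x0):
    r=minimize(f,x0,method="Nelder-Mead",options=dict(initial_simplex=[x0]+[np.add(x0,5*e) for e in np.eye(len(x0))],xatol=.05,fatol=1e-5)); return r.x,-r.fun
def fit_dish(recs,x0=(450,-237)): return best(lambda x:-np.mean([iou(dishm(x,r["o"]),r["dish"][0]["region"]) for r in recs]),x0)
def fit_stand(recs,dxy,x0=(465,-237)): return best(lambda x:-np.mean([iou(standm(x,r["o"],dxy),r["stand"][0]["region"]) for r in recs]),x0)
E
python3 - <<'E'
from fit import *
import pickle
v=pickle.load(open("v.pkl","rb"))
for s in ([0],[1],[2],[3],[0,1],[2,3]):
    print("dish",s,fit_dish([v[i] for i in s]))
print("dish xyz",best(lambda x:-np.mean([iou(dishm(x[:2],r["o"],x[2]),r["dish"][0]["region"]) for r in v]),(450,-237,0)))
d,_=fit_dish(v[2:])
for s in ([2],[3],[2,3]): print("stand",s,fit_stand([v[i] for i in s],d))
st,_=fit_stand(v[2:],d)
vis=[]
for r in v[2:]:
    im=r["im"].copy()
    for m,c in((dishm(d,r["o"]),(255,0,0)),(standm(st,r["o"],d),(0,255,0))):
        cv2.drawContours(im,cv2.findContours(m.astype(np.uint8),0,1)[0],-1,c,1)
    vis.append(cv2.resize(im[60:300,220:420,::-1],(400,480),interpolation=cv2.INTER_CUBIC))
cv2.imwrite("pics/fit.png",np.hstack(vis)); print("offset",d-st,np.hypot(*(d-st)))
E
```

```text
dish [0] (array([ 451.71936035, -234.10296631]), np.float64(0.9716611395839614))
dish [1] (array([ 451.43938204, -233.75497887]), np.float64(0.9873167622689611))
dish [2] (array([ 453.81293883, -231.36043448]), np.float64(0.9837039415589628))
dish [3] (array([ 452.42161016, -230.0398768 ]), np.float64(0.9777127053847405))
dish [0, 1] (array([ 451.49596158, -233.7068111 ]), np.float64(0.9784713409629553))
dish [2, 3] (array([ 452.76890732, -231.30223506]), np.float64(0.9682187096481416))
dish xyz (array([ 451.12683072, -233.13116361,    0.89585227]), np.float64(0.9702825558860367))
stand [2] (array([ 471.21758081, -234.19506189]), np.float64(0.9585798816568047))
stand [3] (array([ 470.0245685 , -233.28807934]), np.float64(0.9458706175737128))
stand [2, 3] (array([ 470.53791459, -234.00203315]), np.float64(0.9448621403754984))
offset [-17.76900726   2.69979809] 17.972938791624237
```

View pics/fit.png

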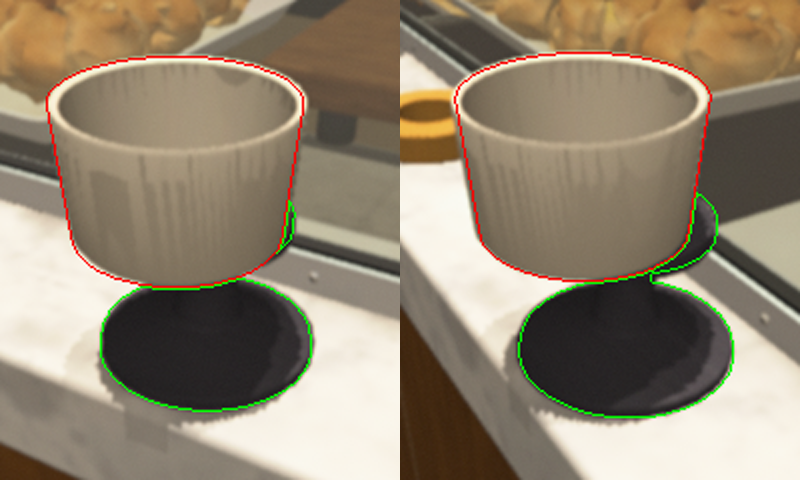

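The fit is tight: dish (453,-231), stand (470.7,-234), offset about 18 mm toward the robot, which agrees with the 60/108 mm heights. I'll push with the half-open fingertips as a cradle, low on the wall, with the hand leaning back.

```bash
cat > push.py <<'E'
from h import *
ST=np.array([470.7,-233.9])
def setup(yaw,tilt=25,z=66,back=80,w=40):
    h=np.array([np.cos(np.radians(yaw)),np.sin(np.radians(yaw))])
    at=list(att(yaw,tilt)); P=lambda b:[*(ST-h*b),z]
    goto([330,-290,170],list(att(20,40))); grip(w)
    p=P(back+15); p[2]=150; goto(p,at); move_l(P(back),at,speed=80); wait(.4)
    return h,at,P
def push(h,at,P,b0,b1,step=1.0,fmax=6):
    f0=get_obs()["wrist_force"]; 
    for b in np.arange(b0,b1-1e-6,-step):
        move_l(P(b),at,speed=15); o=get_obs(); f=o["wrist_force"]-f0
        print(round(b,1),round(float((ST-o["tcp_pos"][:2])@h),1),o["tcp_pos"][2].round(1),f.round(1),o["t"])
        if np.linalg.norm(f)>fmax: print("STOP");break
    move_l(P(b+1),at,speed=15); move_l(P(90),at,speed=60); p=P(115);p[2]=120; move_l(p,at)
def look(tag):
    from fit import fit_dish,fit_stand,iou
    recs=[]
    goto([330,-290,170],list(att(20,40)))
    for i,(p,y,T) in enumerate([((329,-310,76),30,70),((382,-363,76),60,70)]):
        goto(list(p),list(att(y,T))); wait(.4); o=get_obs(); im=get_image("wrist"); cv2.imwrite(f"pics/{tag}{i}.png",im[:,:,::-1])
        recs.append(dict(o=o,im=im,dish=regions_of("dish","wrist"),stand=regions_of("stand","wrist")))
    import pickle; pickle.dump(recs,open(tag+".pkl","wb"))
    off=[]
    for s in (recs[:1],recs[1:],recs):
        d,q=fit_dish(s); st,q2=fit_stand(s,d); print("dish",d.round(1),round(q,3),"stand",st.round(1),round(q2,3),"off",(d-st).round(1))
    print("t",get_obs()["t"]); return d,st
E
python3 - <<'E'
from push import *
h,at,P=setup(-8.6)
o=get_obs();print(o["tcp_pos"],o["grip_width"],o["t"])
push(h,at,P,72,47)
look("a")
E
```

```text
[ 391.67028605 -221.99991118   66.20384754] 40.32543707819986 10.875
72.0 72.0 65.9 [ 0.3  0.6 -0.2] 11.5583
71.0 71.0 66.0 [-0.1  0.5 -0.5] 11.8083
70.0 69.9 66.0 [ 0.1  0.9 -0.3] 12.0583
69.0 69.0 66.0 [ 1.  -0.   0.8] 12.3083
68.0 67.9 66.0 [ 0.6  0.8 -0.1] 12.5583
67.0 66.9 66.0 [-0.2  0.7 -0.8] 12.8083
66.0 65.9 66.0 [ 0.1  0.9 -0.6] 13.0583
65.0 64.9 66.0 [0.4 0.4 0.4] 13.3083
64.0 63.9 66.0 [ 0.7  1.3 -1.3] 13.5583
63.0 62.9 66.0 [ 0.4  0.6 -0.3] 13.8083
62.0 62.1 65.9 [-1.2  1.1 -0.4] 14.0583
61.0 61.0 66.0 [-1.5 -0.1 -0.4] 14.3083
60.0 59.9 66.0 [-1.   0.1  0.2] 14.5583
59.0 58.9 66.0 [-0.3  0.1 -0.6] 14.8083
58.0 57.9 66.0 [-0.2 -0.4 -0.5] 15.0583
57.0 56.9 66.0 [-0.7  0.  -0.1] 15.3083
56.0 55.9 66.0 [ 0.2  0.3 -0.6] 15.5583
55.0 54.9 66.0 [-0.1  1.1 -0.1] 15.8083
54.0 53.9 66.0 [-1.7  0.5  0.7] 16.0583
53.0 52.9 66.0 [-1.4  0.2 -0.1] 16.3083
52.0 51.9 66.0 [ 0.   0.6 -0.7] 16.5583
51.0 50.9 66.0 [-0.2  0.9 -0.5] 16.8083
50.0 50.0 66.0 [-0.8 -0.1  0.3] 17.0583
49.0 49.0 66.0 [-0.1  2.2 -0.3] 17.3083
48.0 47.9 66.0 [-0.5 -0.2  0.4] 17.5583
47.0 46.9 66.0 [-0.2  1.4 -1.2] 17.8083
dish [ 468.1 -230.3] 0.982 stand [ 471.7 -234.6] 0.952 off [-3.6  4.4]
dish [ 466.3 -228.5] 0.981 stand [ 470.  -233.3] 0.953 off [-3.7  4.8]
dish [ 466.8 -230.1] 0.969 stand [ 470.7 -233.8] 0.933 off [-3.9  3.7]
t 22.7583
```

The remaining offset is about (-3.8, +4.0) mm and the stand hasn't moved. One short corrective push along heading -45°, contact expected at b≈49.5, ending at ≈44.3.

```bash
python3 - <<'E'
from push import *
h,at,P=setup(-45,tilt=22)
print(get_obs()["t"])
push(h,at,P,56,44.4,step=1.45)
look("b")
E
```

```text
27.65
56.0 56.1 66.0 [-1.4 -0.7 -0.9] 29.4
54.6 54.4 66.1 [-1.  -0.8 -0.7] 29.65
53.1 53.0 66.1 [-0.4 -0.2  0.9] 29.9
51.6 51.5 66.1 [-0.4  0.1 -0.4] 30.15
50.2 50.1 66.0 [-0.3 -0.9 -0.1] 30.4
48.7 48.6 66.0 [-0.5 -1.  -0.2] 30.65
47.3 47.5 65.8 [-0.8 -0.4 -0.4] 30.9
45.8 46.0 65.9 [-1.9 -0.8  0.3] 31.15
44.4 44.3 66.0 [-0.7  0.  -0.5] 31.4
dish [ 471.2 -232. ] 0.983 stand [ 471.5 -234.2] 0.951 off [-0.4  2.2]
dish [ 469.4 -230.2] 0.983 stand [ 470.  -233.4] 0.947 off [-0.6  3.2]
dish [ 470.  -231.6] 0.966 stand [ 470.8 -233.7] 0.934 off [-0.8  2.1]
t 37.5917
```

```bash
python3 - <<'E'
from station import *
print(get_obs()["wrist_force"]); print(sign_off())
E
```

```text
[-0.13270783  0.77540813 -0.47286257]
the job is handed in; nothing more can be done
None
```

I handed the job in: two light pushes (wrist force change never above about 2.5 N) left the dish about 2 to 3 mm off the stand's axis by my camera fit, with the stand unmoved and the hand clear; the sign-off gave no verdict.

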